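# Lock the bedside medicine box

## Task

The sliding lid of the wooden medicine box on the nightstand is latched open by a brass spring catch that stands up through the window in the lid. With the fingertips, press the catch down through the window and, holding it down, push the lid shut past it, fully home, so that the catch springs up again behind the lid's back edge and locks it. Do not pick anything up and leave the other things where they are; finish with the hand clear.

Things in the scene. Friction and masses are not known exactly. Their poses are not given: they have to be found in the camera images.
- box: Dark wood medicine box, fixed: 118 (its x) x 188 (its y) x 61 mm high, walls 8. Origin: centre of underside, z up; +y is the way the lid slides shut. The lid runs along y between grooved long walls, its underside 50 and top 56 mm above the table. Catch at x 0, y -42.5 mm. Below the lid's path the inside is free down to 42 mm above the table. While open, 58 mm at the +y end is uncovered.
- lid_window (a point): Centre of the window in the sliding lid, level with the lid's top face; axes as the lid's. Window 56 (x) x 36 mm (y). A finger standing in it pushes the lid by the window's +y edge. Open: the window surrounds the catch, with 3 mm play each way along y. Shut: 58 mm further on along the box's +y, the lid's front edge against the box's end wall.
- catch_top (a point): Centre of the top of the brass spring catch, a block 44 (box x) x 30 mm (box y) that moves only up and down. Up: 60 mm above the table, 4 mm proud of the lid. The lid passes only when it is pressed more than 10 mm. A finger at least 10 mm wide along y, pushing on the window's +y edge, still stands on the catch when the lid's strip behind the window comes over it and keeps it down.
- catch (a joint): How far the catch is pressed down, m: 0 up, 0.014 at its bottom stop. Spring: about 3 N to start, 6.5 N at the bottom.
- tin: small loose round aluminium tin, 32 mm across, 22 mm high, lying on the floor of the medicine box in its open end; its top is well below the lid's path; origin centre of underside. Leave alone.
- case: black spectacles case, 45 x 150 x 34 mm high, lying beside the box; origin centre of underside. Leave alone.
- cream: white cream jar, 48 mm across, 45 mm high, beside the box; origin centre of underside. Leave alone.
- remote: black remote control, 150 x 42 x 18 mm high, lying at the back end of the box; origin centre of underside. Leave alone.
- book: paperback, 200 x 130 x 32 mm high; origin centre of underside. Leave alone.
- mug: white mug, 80 mm across, 95 mm high; origin centre of underside. Leave alone.
- lid: The loose sliding lid, medium wood: 100 (x) x 110 (y) x 6 mm, about 0.1 kg, held in grooves (1.5 mm play up and down), slides with a few newtons. Origin: the window's centre, on the underside; y along the box's y. Back edge 40 mm behind the origin (-y), front edge 70 mm ahead. The catch springs up once the back edge has passed it.

How it is judged:
On the way, in this order (a step that is already met when the one before it is completed fails the run):
1. the catch is pressed down (more than 9 mm) while the lid is still at its open place (value of joint catch above 0.009 m and y of lid_window in the frame of box below -0.0365 m), for 0.05 s.
2. with the catch still down, the lid is slid past it (more than 25 mm from the open place) (value of joint catch above 0.006 m and y of lid_window in the frame of box above -0.0175 m), for 0.05 s.
At the end, for the whole second after the job is handed in: The lid is shut, within 3.5 mm of its end wall (slid at least 54.5 of 58 mm), at rest, and the catch has sprung up behind its back edge (less than 3 mm from fully up) (y of lid_window in the frame of box above 0.012 m and value of joint catch below 0.003 m and linear speed of lid below 0.01 m/s); the robot touches nothing.
It fails at once if the lid is lifted out of its grooves (window more than 10 mm above its level) (height (world z) of lid_window above 0.066 m).
It fails at once if something else is moved more than 30 mm, or tipped over (distance of any of tin, case, cream, remote, book, mug from where it was at the start of the episode above 0.03 m or angle between any of tin, case, cream, remote, book, mug's own z axis and vertical above 0.5 rad).
It also fails if it takes over 35 s, if anything falls off the work surface, if the arm or the gripper's body presses on something with over 40 N, if the wrist force passes 120 N, or if a joint passes its speed limit or range.

## Robot

A 6-joint arm with a two-finger parallel gripper is mounted at the origin on the work surface. World frame = base frame: x ahead of the robot, y to its left, z up, the work surface at z = 0. Lengths are in m, angles in rad, forces in N, time in s.
With the tool pointing down it reaches from about 0.275 to 0.825 m from the base axis. Payload 4.9 kg.
Tool frame: the origin (TCP) lies midway between the tips of the shut fingers; the grasp point (between the pads) lies 19 mm behind it (bot.grip_depth is the distance from the TCP to the grasp point, in m); y points along the fingers, x is the direction in which the jaws open and shut, and the axes are right-handed (so a half turn about y gives the same grasp; the last joint's range is limited). The gripper opens to 85 mm and grips with 20 to 120 N. Pads are 22 mm wide; open, the fingers measure 114 mm over their backs; the gripper's body (76 mm by 85 mm) begins 54 mm behind the grasp point. The pads swing forward as they close: fully open they stand 13 mm farther back than shut.
Start: joints at [0.978, 0.326, -0.193, 1.052, 0, 1.437], TCP at [0.244, 0.493, 0.231] pointing down, gripper open.
Joint ranges: [-2.65, 2.65], [-0.97, 1.79], [-1.3, 1.35], [-1.93, 2.1], [-1.47, 1.37], [-3.14, 3.14]. Speed limits (rad/s): [2.57, 2.57, 3.14, 3.14, 3.14, 3.14].

## Interface

Orientations are given as a unit quaternion [w, x, y, z].
In Python, from cell import bot gives the robot as it stands. Calls block until the motion is done:
- bot.move_pose(position, orientation): joint-space move of the TCP to a pose.
- bot.move_linear(position, speed=0.15, rotation=None, until_force=None): straight line of the TCP; rotation=None keeps the orientation; speed is the mean speed in m/s. With until_force (N) it stops when the force on the tool has changed by that much, and returns True; else False.
- bot.goto_joints(angles): joint-space move.
- bot.set_gripper(opening, grasp_force=None): opening from 0.0 (shut) to 1.0 (fully open); grasp_force is the grip in N (None keeps the last); returns when the fingers have stopped.
- bot.wait(seconds).
- bot.solve_ik(position, orientation): joint angles nearest the present ones, or None.
- bot.camera(name): name is "scene" or "top"; returns the picture (420x560x3 uint8, red, green, blue); there is no depth.
- bot.calibration(name): a dict with "mtx" (3x3 intrinsics, pixels), "extrinsics" (4x4, takes a point from world to camera coordinates). Camera axes: x right, y down, z forward; pixel columns grow to the right and rows downward; lengths in m; the calibration is good to about 2 mm. A picture is of the moment at which its call begins. calibration takes no time and is no camera call.
A pose or a line that the arm cannot do raises bot.PlanningError and nothing moves.
- bot.close_job(): hands the job in, once; it reports no verdict.
Trained networks look in the newest picture that a camera, given by its name, has taken for a name from the list of things; names that differ only in an ending like _2 or _b are one class to them, and where a whole thing is asked for, a point or a joint stands for the part that bears it (a point fixed in the world has none). Each returns a list of dicts, best first, with "confidence" (0 to 1); they miss things now and then, are a little off and sometimes report something else, mostly with a low value. They report only what shows in the picture. A call takes as long as a camera call.
- bot.search_frame(camera, thing): "bbox" ([left, top, width, height] in pixels, round what is visible of it).
Readings, each from a call of its own:
- bot.read_clock(): time.
- bot.read_joint_positions(): joint angles.
- bot.read_joint_vel(): joint speeds.
- bot.read_joint_efforts(): joint torques, N m.
- bot.read_position(): TCP position.
- bot.read_tool_rot(): TCP orientation.
- bot.read_ft_force(): force on the tool from outside, world axes, zero at the start.
- bot.read_moment(): the same for the moment, N m.
- bot.read_gripper_width(): opening from 0.0 (shut) to 1.0 (fully open).
Only numpy, scipy, OpenCV 4.12 (cv2) and the standard library are available. Lean on these libraries where they do the work, as an engineer would, in place of code of your own. Each camera call takes 0.05 s, during which the arm holds its last target. There are 200 camera calls.

## Working session

There is one attempt and no reset: what is moved stays moved. The work goes in short steps, each a Python script; the robot and the scene stay as the last script left them, time stands still between calls to the robot, and variables do not carry over. Pictures are saved under pics/ and viewed, about 8 in all and at most 12, crops included, and the job is handed in when it is done.

```bash
mkdir -p pics
python3 - <<'E'
from cell import bot
import cv2,numpy as np
for c in("top","scene"):
    im=bot.camera(c); cv2.imwrite(f"pics/{c}0.png",im[:,:,::-1])
    k=bot.calibration(c); print(c,np.round(k["mtx"],1).tolist(),np.round(k["extrinsics"],3).tolist())
    for t in("box","lid","catch_top","lid_window"):
        print(t,[(np.round(d["bbox"]).tolist(),round(d["confidence"],2)) for d in bot.search_frame(c,t)[:2]])
print(bot.read_clock(),bot.read_tool_rot())
E
```

```text
top [[501.1, 0.0, 277.3], [0.0, 501.1, 211.1], [0.0, 0.0, 1.0]] [[-0.001, -1.0, -0.028, 0.019], [-0.994, 0.004, -0.111, 0.594], [0.111, 0.028, -0.993, 1.207], [0.0, 0.0, 0.0, 1.0]]
box [([251.0, 164.0, 84.0, 90.0], 0.74)]
lid [([275.0, 188.0, 51.0, 56.0], 0.83)]
catch_top [([294.0, 215.0, 23.0, 15.0], 0.8)]
lid_window [([275.0, 191.0, 53.0, 55.0], 0.97)]
scene [[434.7, 0.0, 274.9], [0.0, 434.7, 204.2], [0.0, 0.0, 1.0]] [[0.263, 0.965, -0.005, -0.17], [0.61, -0.17, -0.774, -0.315], [-0.748, 0.201, -0.633, 1.735], [0.0, 0.0, 0.0, 1.0]]
box [([229.0, 186.0, 71.0, 63.0], 0.74)]
lid [([236.0, 189.0, 44.0, 32.0], 0.73)]
catch_top [([244.0, 196.0, 16.0, 14.0], 0.57)]
lid_window [([235.0, 191.0, 46.0, 31.0], 0.75)]
0.5 [-0.6005652   0.60061263  0.37319893 -0.3732405 ]
```

View pics/top0.png

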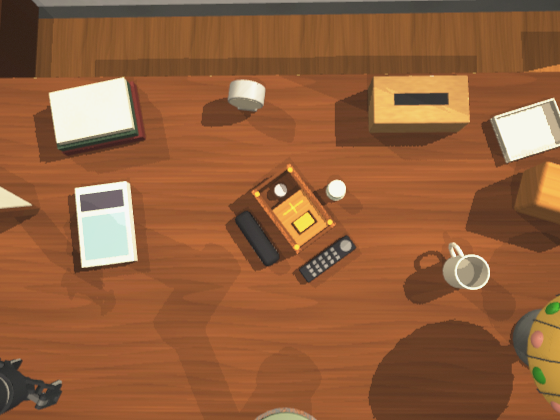

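View pics/scene0.png

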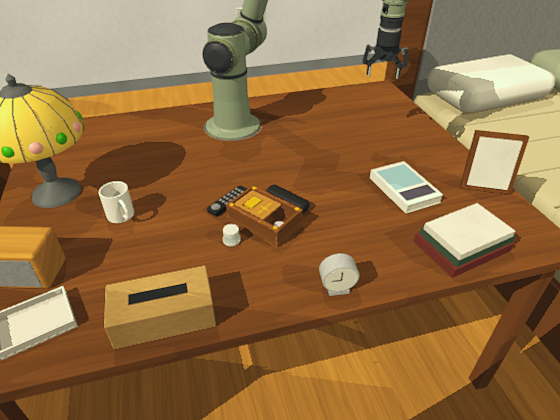

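The top view shows the box as a rotated rectangle with brass corner dots near (290,168), (256,194), (331,222) and (297,248). The catch is yellow, near (304,222), and the tin at (280,190) marks the open +y end. I'll enlarge this area to measure it.

Run:
```python
import cv2
im=cv2.imread("pics/top0.png")[155:260,235:355]
cv2.imwrite("pics/crop0.png",cv2.resize(im,None,fx=5.6,fy=5.6,interpolation=cv2.INTER_CUBIC))
```

```text
(no output)
```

View pics/crop0.png

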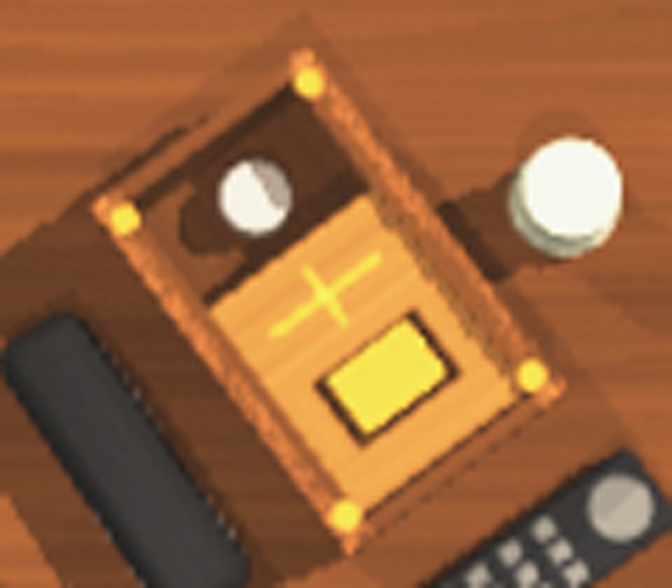

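```bash
cat > h.py <<'E'
from cell import bot
import numpy as np
def ray(c,u,v,z):
    k=bot.calibration(c); E=k["extrinsics"]; R,t=E[:3,:3],E[:3,3]
    d=R.T@np.linalg.solve(k["mtx"],[u,v,1]); o=-R.T@t
    return o+d*(z-o[2])/d[2]
E
python3 - <<'E'
from h import *
from scipy.spatial.transform import Rotation as Ro
f=lambda x,y,z:ray("top",235+x/5.6-.5+.09,155+y/5.6-.5+.09,z)
a,b,c,d=[f(*p,.061) for p in((310,82),(124,219),(532,377),(345,515))]  # +y right,left ; -y right,left
ct=f(388,377,.060)
print(np.round([a,b,c,d,ct],4).tolist(),np.linalg.norm(a-c),np.linalg.norm(b-d),np.linalg.norm(a-b))
yb=(a+b-c-d)[:2]; yb/=np.linalg.norm(yb); cen=(a+b+c+d)[:2]/4
print("yb",yb,"ang",np.degrees(np.arctan2(yb[1],yb[0])),"cen",cen,"catch from box",cen-.0425*yb,"catch seen",ct)
print(ray("scene",244+8,196+7,.060), ray("top",305.5,222.5,.06))
q=bot.read_tool_rot(); print(Ro.from_quat(np.r_[q[1:],q[0]]).as_matrix().round(3))
E
```

```text
[[0.6937, -0.0137, 0.061], [0.6338, 0.0673, 0.061], [0.5643, -0.1087, 0.061], [0.5052, -0.0281, 0.061], [0.5646, -0.0469, 0.06]] 0.1604963968199259 0.16001437311120698 0.1007478214035422
yb [0.80473001 0.59364098] ang 36.41581106906007 cen [ 0.59924489 -0.0207977 ] catch from box [ 0.56504387 -0.04602744] catch seen [ 0.56459087 -0.04686532  0.06      ]
[ 0.57294225 -0.04846667  0.06      ] [ 0.56315319 -0.05077006  0.06      ]
[[ 0.443 -0.    -0.897]
 [ 0.897 -0.     0.443]
 [-0.    -1.    -0.   ]]
```

Two independent fixes, the box corners and the catch itself, agree to 1 mm. Next: approach above the catch with the pads' 22 mm width along the slide, then touch it.

```bash
cat >> h.py <<'E'
from scipy.spatial.transform import Rotation as Ro
yb=np.array([.8047,.5936,0]); C=np.array([.5648,-.0463,0])
Q=[]
for s in(1,-1):
    x=s*np.array([.5936,-.8047,0]); y=np.array([0,0,-1.])
    v=Ro.from_matrix(np.c_[x,y,np.cross(x,y)]).as_quat(); Q.append(np.r_[v[3],v[:3]])
P=lambda s,z: C+s*yb+[0,0,z]
E
python3 - <<'E'
from h import *
import cv2
j=bot.read_joint_positions()
best=min((q for q in Q if bot.solve_ik(P(0,.16),q) is not None),key=lambda q:np.abs(np.array(bot.solve_ik(P(0,.16),q))-j).max())
bot.set_gripper(0.0)
bot.move_pose(P(0,.16),best)
bot.move_linear(P(0,.075))
print(bot.read_position(),bot.read_ft_force(),bot.read_gripper_width(),bot.read_clock())
a=bot.camera("top")[155:260,235:355]; b=bot.camera("scene")[150:255,190:310]
cv2.imwrite("pics/near.png",cv2.resize(np.hstack([a,b])[:,:,::-1],None,fx=3.3,fy=3.3,interpolation=cv2.INTER_CUBIC))
E
```

```text
[ 0.56533854 -0.04612706  0.07556657] [0.05896518 0.23766327 0.79283474] -0.0006982699264366861 4.2417
```

View pics/near.png

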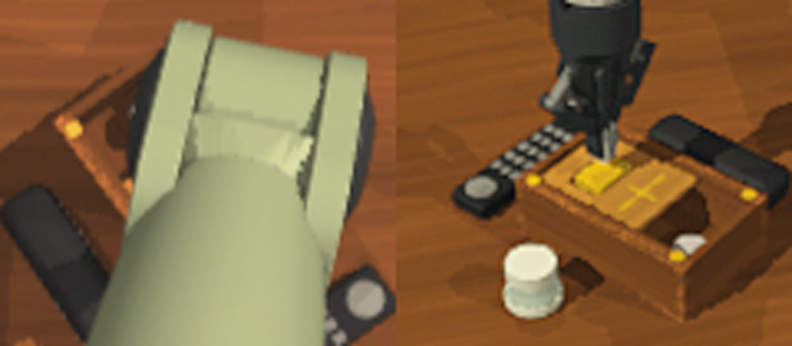

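In the right half (scene view) the shut fingertips, near (605,160), are directly over the yellow catch at (603,177). Next I press until contact, then go down to 47 mm.

Run:
```python
from h import *
def st(n): print(n,np.round(bot.read_position(),4),np.round(bot.read_ft_force(),1),round(bot.read_clock(),2))
r=bot.move_linear(P(0,.050),speed=.02,until_force=2.0); st(("touch",r))
z=bot.read_position()[2]
if r and z>.0575 :
    bot.move_linear(P(0,.0470),speed=.03); bot.wait(.1); st("pressed")
```

```text
('touch', True) [ 0.5646 -0.0463  0.0584] [-0.1 -0.8  3.4] 5.16
pressed [ 0.5647 -0.0463  0.0469] [-0.6  0.4  6.7] 5.79
```

Contact was on the catch at about 59 mm, and the spring force at 13 mm depth is as expected. Now push.

Run:
```python
from h import *
def st(n): p=bot.read_position(); print(n,"s=%.4f z=%.4f"%((p-C)@yb,p[2]),"fy %.1f"%(bot.read_ft_force()@yb),np.round(bot.read_ft_force(),1),round(bot.read_clock(),2))
for s in(.015,.035):
    r=bot.move_linear(P(s,.0470),speed=.04,until_force=22); st(r)
    if r: break
else:
    r=bot.move_linear(P(.080,.0470),speed=.03,until_force=18); st(r)
```

```text
False s=0.0139 z=0.0466 fy -2.6 [-2.4 -1.2  5.4] 6.32
False s=0.0342 z=0.0463 fy -3.9 [-3.  -2.5  1.7] 6.97
True s=0.0657 z=0.0459 fy -0.7 [-0.3 -0.7 -0.8] 8.06
```

It stopped hard at s = 65.7 mm; I expected about 65 (7 play + 58). Next: back off, lift clear and check.

Run:
```python
from h import *
import cv2
bot.move_linear(P(.060,.0470),speed=.03); bot.move_linear(P(.060,.20),speed=.12)
bot.goto_joints([0.978, 0.326, -0.193, 1.052, 0, 1.437])
print(bot.read_clock(),bot.read_ft_force())
a=bot.camera("top")[155:260,235:355]; b=bot.camera("scene")[150:255,190:310]
cv2.imwrite("pics/end.png",cv2.resize(np.hstack([a,b])[:,:,::-1],None,fx=3.3,fy=3.3,interpolation=cv2.INTER_CUBIC))
```

```text
12.0167 [-0.2077541  -0.91400304 -0.17559308]
```

View pics/end.png

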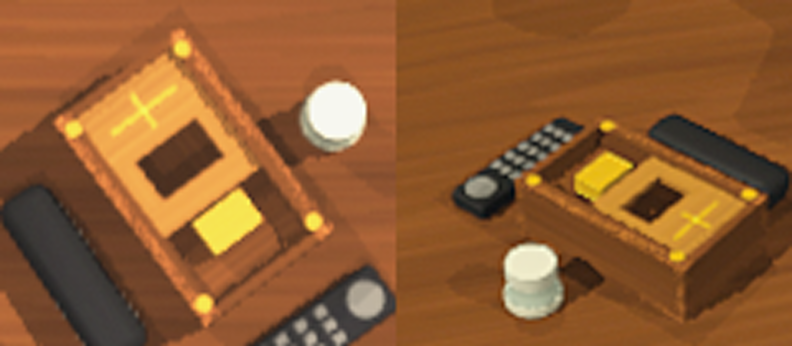

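The lid lies against the +y end wall with its window centre at (180,157). The catch is up behind the back edge at (227,220), and the neighbouring things haven't moved. I'll do a numeric check, then hand in.

Run:
```python
from h import *
f=lambda x,y,z:ray("top",235+x/3.3-.35,155+y/3.3-.35,z)
w=(f(180,157,.056)-C)@yb-.0425; c=(f(227,220,.06)-C)@yb-.0425
print("window y in box %.4f (need >.012), catch %.4f"%(w,c))
if w>.010: bot.close_job(); print("handed in")
```

```text
window y in box 0.0170 (need >.012), catch -0.0412
the job is handed in; nothing more can be done
handed in
```

The lid is shut and locked by the catch, and the job is handed in. With the fingers shut, I pressed the catch down about 13 mm. Holding it there, I pushed the lid by the window's +y edge until it stopped hard against the end wall. I then backed off, lifted clear and returned to the start pose, about 12 s into the run.

**Last checks:**
- **Lid:** the window centre measured 17 mm in the box frame. The limit is above 12 mm and fully shut is 15.5 mm, so this agrees to within pixel accuracy. The fingertips stopped 65.7 mm from the catch centre, against about 65 mm expected.
- **Catch:** the final pictures show it standing up behind the lid's back edge. I judged its height by eye, since I could not read the catch joint directly.
- **Other things:** the cream jar, spectacles case and remote look unmoved in the final pictures. The tin is hidden under the lid, and the mug and book were outside the crop, so I did not check those three.

No check failed or disagreed.

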